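# Start up the grinding bench in the right order

## Task

Start up the dental grinding bench by pressing three switches with the shut fingertips, lightly and in this order: first the green extraction cap, then the yellow lamp cap, then the blue handpiece cap, each all the way in so that it stays in, then draw the hand clear. Do not press the red stop cap, do not lift or push the switch boxes about, and leave the jar, the plaster model and the handpiece where they are.

Things in the scene. Friction and masses are not known exactly. Their poses are not given: they have to be found in the camera images.
- suction_unit: grey box of the dust extraction, with a black hose stub and grille: a loose box 80 x 76 mm and 60 mm high standing on rubber feet (0.6 to 1 kg, it slides if pushed sideways), one round green push cap on its top; origin under the middle of the box, z up; the cap's axis is at x = -10 mm, y = 0 in the box's frame
- green_top (a point): centre of the top face of the green push cap, a mushroom head 40 mm across whose top stands 26 mm above its box when out and 14 mm when fully in; its soft silicone head gives 1 mm for every 2.5 N (at most 6 mm) and springs back; this point sinks with the head
- green_cap (a joint): how far the green cap is pressed into its box, in m: 0 fully out, 0.012 fully in; the give of the soft head comes on top of this; it starts out (0 to 0.0015), begins to yield to a straight push of 3 N, needs 5.5 N to go fully in, stops hard at 0.012 and stays where it is left
- lamp_unit: white box of the work lamp, with an amber strip: a loose box 80 x 76 mm and 40 mm high standing on rubber feet (0.6 to 1 kg, it slides if pushed sideways), one round yellow push cap on its top; origin under the middle of the box, z up; the cap's axis is at x = -10 mm, y = 0 in the box's frame
- yellow_top (a point): centre of the top face of the yellow push cap, a mushroom head 40 mm across whose top stands 26 mm above its box when out and 14 mm when fully in; its soft silicone head gives 1 mm for every 2.5 N (at most 6 mm) and springs back; this point sinks with the head
- yellow_cap (a joint): how far the yellow cap is pressed into its box, in m: 0 fully out, 0.012 fully in; the give of the soft head comes on top of this; it starts out (0 to 0.0015), begins to yield to a straight push of 3 N, needs 5.5 N to go fully in, stops hard at 0.012 and stays where it is left
- drive_unit: white box of the handpiece drive, with a small green display: a loose box 80 x 76 mm and 50 mm high standing on rubber feet (0.6 to 1 kg, it slides if pushed sideways), one round blue push cap on its top; origin under the middle of the box, z up; the cap's axis is at x = -10 mm, y = 0 in the box's frame
- blue_top (a point): centre of the top face of the blue push cap, a mushroom head 40 mm across whose top stands 26 mm above its box when out and 14 mm when fully in; its soft silicone head gives 1 mm for every 2.5 N (at most 6 mm) and springs back; this point sinks with the head
- blue_cap (a joint): how far the blue cap is pressed into its box, in m: 0 fully out, 0.012 fully in; the give of the soft head comes on top of this; it starts out (0 to 0.0015), begins to yield to a straight push of 3 N, needs 5.5 N to go fully in, stops hard at 0.012 and stays where it is left
- stop_unit: yellow box of the stop switch: a loose box 80 x 76 mm and 40 mm high standing on rubber feet (0.6 to 1 kg, it slides if pushed sideways), one round red push cap on its top; origin under the middle of the box, z up; the cap's axis is at x = -10 mm, y = 0 in the box's frame
- red_top (a point): centre of the top face of the red push cap, a mushroom head 40 mm across whose top stands 26 mm above its box when out and 14 mm when fully in; its soft silicone head gives 1 mm for every 2.5 N (at most 6 mm) and springs back; this point sinks with the head
- red_cap (a joint): how far the red cap is pressed into its box, in m: 0 fully out, 0.012 fully in; the give of the soft head comes on top of this; it starts out (0 to 0.0015), begins to yield to a straight push of 3 N, needs 5.5 N to go fully in, stops hard at 0.012 and stays where it is left
- jar: loose orange jar with a white lid, 54 mm across, 62 mm high, about 0.1 kg, to be left alone; origin under its middle
- plaster_model: loose plaster tooth model, 46 x 58 mm, 27 mm high, about 0.1 kg, to be left alone; origin under its middle
- handpiece: loose white grinding handpiece with two square black collars, lying along its x axis, 150 mm long, 24 mm high, about 0.16 kg, to be left alone; origin under its middle, on the table
There are look-alikes about, which are no part of the job. Several things look just like the stop_unit: the one meant starts farthest from the robot's base.

How it is judged:
On the way, in this order (a step that is already met when the one before it is completed fails the run):
1. the green cap is pressed in, the other caps still out (value of joint green_cap above 0.007 m and value of joint each of yellow_cap, blue_cap below 0.004 m), for 0.2 s.
2. then the yellow cap is pressed in, the blue one still out (value of joint each of green_cap, yellow_cap above 0.007 m and value of joint blue_cap below 0.004 m), for 0.2 s.
3. then the blue cap is pressed in (value of joint each of green_cap, yellow_cap, blue_cap above 0.007 m), for 0.2 s.
At the end, for the whole second after the job is handed in: Green, yellow and blue caps are each pressed in by more than 7 mm of their 12 mm, the red cap by less than 4 mm; every box stands level, at rest and within 15 mm of where it started, and so do the jar, the plaster model and the handpiece (all of step 3 and value of joint red_cap below 0.004 m and distance of each of suction_unit, lamp_unit, drive_unit, stop_unit, jar, plaster_model, handpiece from where it was at the start of the episode below 0.015 m and angle between each of suction_unit, lamp_unit, drive_unit, stop_unit's own z axis and vertical below 0.1 rad and linear speed of each of suction_unit, lamp_unit, drive_unit, stop_unit below 0.02 m/s); the robot touches nothing.
It fails at once if the yellow cap is pressed (over 4 mm) before the green one is in (7 mm), or the blue one before the yellow one is in ((value of joint yellow_cap above 0.004 m and value of joint green_cap below 0.007 m) or (value of joint blue_cap above 0.004 m and value of joint yellow_cap below 0.007 m)).
It fails at once if the red stop cap is pressed (over 4 mm) (value of joint red_cap above 0.004 m).
It fails at once if a switch is pushed hard (over 25 N) (contact force between any of the arm, the fingers and suction_unit above 25 N or contact force between any of the arm, the fingers and lamp_unit above 25 N or contact force between any of the arm, the fingers and drive_unit above 25 N or contact force between any of the arm, the fingers and stop_unit above 25 N).
It fails at once if a switch box is lifted (over 6 mm) or shifted over 15 mm (height (world z) of any of suction_unit, lamp_unit, drive_unit, stop_unit above 0.006 m or distance of any of suction_unit, lamp_unit, drive_unit, stop_unit from where it was at the start of the episode above 0.015 m).
It fails at once if the jar, the plaster model or the handpiece is moved over 15 mm (distance of any of jar, plaster_model, handpiece from where it was at the start of the episode above 0.015 m).
It also fails if it takes over 43 s, if anything falls off the work surface, if the arm or the gripper's body presses on something with over 40 N, if the wrist force passes 120 N, or if a joint passes its speed limit or range.

## Robot

A 6-joint arm with a two-finger parallel gripper is mounted at the origin on the work surface. World frame = base frame: x ahead of the robot, y to its left, z up, the work surface at z = 0. Lengths are in m, angles in rad, forces in N, time in s.
With the tool pointing down it reaches from about 0.25 to 0.725 m from the base axis. Payload 4 kg.
Tool frame: the origin (TCP) lies on the centre line of the jaws, within the pads' length; the fingertips stand 14 mm ahead of it and the grasp point (between the pads) lies 5 mm behind it; z points along the fingers, x is the direction in which the jaws open and shut, and the axes are right-handed (so a half turn about z gives the same grasp; the last joint's range is limited). The gripper opens to 85 mm and grips with 20 to 120 N. Pads are 22 mm wide; open, the fingers measure 114 mm over their backs; the gripper's body (76 mm by 85 mm) begins 54 mm behind the grasp point. The pads swing forward as they close: fully open they stand 13 mm farther back than shut.
Start: joints at [-1.151, 0.241, 0.005, 1.335, 0, 1.571], TCP at [0.204, -0.457, 0.245] pointing down, gripper open.
Joint ranges: [-2.72, 2.72], [-1.05, 1.87], [-1.09, 1.28], [-1.99, 2.15], [-1.42, 1.44], [-3.14, 3.14]. Speed limits (rad/s): [2.79, 2.79, 3.14, 3.14, 3.14, 3.14].

## Interface

Orientations are given as a unit quaternion [x, y, z, w].
In Python, from workcell import bot gives the robot as it stands.
- The arm moves only by the tool play_rows, never from a script. Its argument "motion" is a list of rows, each an object with "fingers": the closure, from -1 (fully open) to 1 (shut), so that 0 is half open; "translation": the shift along the tool's x, y, z in cm, a list of three; "roll": the turn about the tool's z in degrees. A call has 1 to 20 rows; each row is the pose to reach, as a shift and turn from the pose commanded when the call began, along the tool's axes at that moment; what a row does not reach only later rows make up. A row lasts 1/12 s, in which the tool goes at most 41.7 mm and 7.16 degrees, less where a joint would pass 70% of its speed; a pose out of reach is approached as far as the arm can. A call with a gripper value outside its range is refused whole. The fingers move at their own pace and stop on an object; the grip force is fixed at half the most. Time passes only in rows, so rows that repeat a pose let the fingers close. It gives the time, the measured TCP pose, the force and the opening at its end, in the units of the state.
- bot.get_obs(): the state, without advancing time (a new reading comes with each control period).
- bot.camera(name): name is "scene" or "top" or "wrist"; returns a dict with "pixels" (400x640x3 uint8, red, green, blue), "intrinsics" (3x3 intrinsics, pixels), "k1" (the pictures are not rectified: a ray, as slopes to the right and down, at radius r is drawn at 1 + k1 r^2 times it, then the intrinsics apply), "world_to_cam" (4x4, takes a point from world to camera coordinates). Camera axes: x right, y down, z forward; pixel columns grow to the right and rows downward; lengths in m; the calibration is good to about 2 mm. A picture is of the moment at which its call begins. There is no depth.
- bot.job_done(): hands the job in, once; it reports no verdict.
The state is a dict: "clock": time; "joint_pos": joint angles; "joint_vel": joint speeds; "tau": joint torques, N m; "eef_pos": TCP position; "tool_rot": TCP orientation; "ft_force": force on the tool from outside, world axes, zero at the start; "ft_torque": the same for the moment, N m; "grip_width": finger opening in m.
Only numpy, scipy, OpenCV 4.12 (cv2) and the standard library are available. Lean on these libraries where they do the work, as an engineer would, in place of code of your own. Each camera call takes 0.05 s, during which the arm holds its last target. There are 200 camera calls.

## Working session

There is one attempt and no reset: what is moved stays moved. The work goes in short steps, Python scripts to look and compute and a tool call to move; the robot and the scene stay as the last step left them, time stands still between calls to the robot, and variables do not carry over. Pictures are saved under pics/ and viewed, about 8 in all and at most 12, crops included, and the job is handed in when it is done.

Besides the shell and the picture viewer there is one more tool, called after "Emit:" in YAML: its name, and indented under it one key for each argument. play_rows: Moves the arm, as the interface text tells. Its arguments: {"type":"object","properties":{"motion":{"type":"array","items":{"type":"object","properties":{"fingers":{"type":"number"},"translation":{"type":"array","items":{"type":"number"}},"roll":{"type":"number"}}}}},"required":["motion"]}

```bash
mkdir -p pics; cat > h.py <<'E'
import numpy as np, cv2
from workcell import bot
def shot(name,out=None):
    c=bot.camera(name)
    if out: cv2.imwrite('pics/'+out,cv2.cvtColor(c['pixels'],cv2.COLOR_RGB2BGR))
    return c
def ray(c,uv):
    K=np.array(c['intrinsics']);k1=c['k1'];T=np.array(c['world_to_cam'])
    d=np.linalg.inv(K)@[uv[0],uv[1],1.];p=d[:2].copy()
    for _ in range(20): p=d[:2]/(1+k1*(p@p))
    R=T[:3,:3];return -R.T@T[:3,3], R.T@np.array([p[0],p[1],1.])
def onplane(c,uv,z):
    o,d=ray(c,uv);return o+d*(z-o[2])/d[2]
E
python3 - <<'E'
from h import *
for n in('scene','top'):
    c=shot(n,n+'0.png');print(n,c['k1'],np.round(ray(c,(320,200)),3).tolist())
o=bot.get_obs();print(o['eef_pos'],o['tool_rot'],o['grip_width'],o['ft_force'],o['clock'])
E
```

```text
scene 0.01149795966716184 [[1.19, 0.481, 0.91], [-0.623, -0.354, -0.697]]
top -0.09904471845982599 [[0.232, 0.059, 1.127], [0.227, -0.02, -0.974]]
[ 0.2035505  -0.45609577  0.24449353] [ 8.38908134e-01 -5.44272203e-01 -8.03640313e-04 -5.16182174e-04] 0.08548629010519561 [ 0.6694515   0.15090612 -0.2548148 ] 0.1
```

View pics/top0.png

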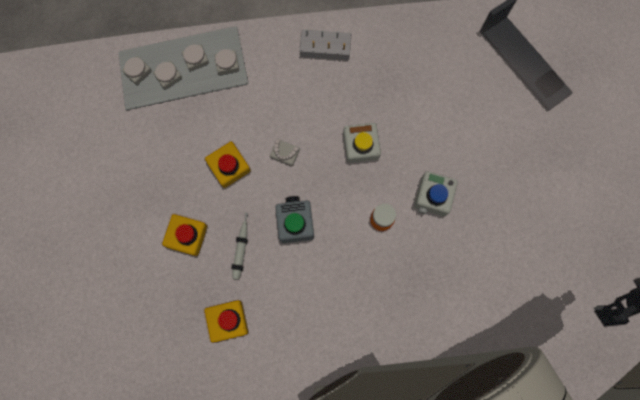

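View pics/scene0.png

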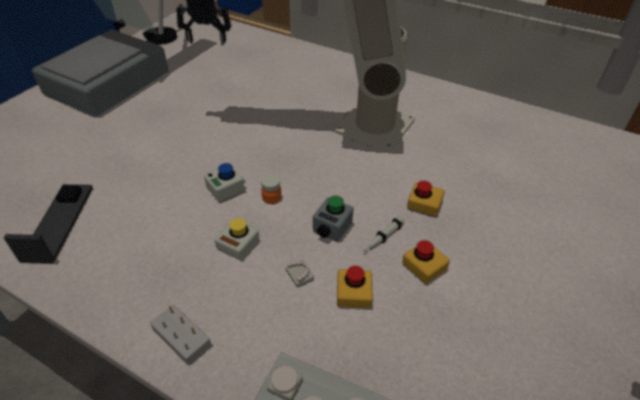

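The top view shows the green cap at (294,222), yellow at (364,142) and blue at (438,194). Three red caps sit at left, and the jar at (383,217) lies between green and blue. The scene view agrees. Next I measure the caps.

```bash
cat >> h.py <<'E'
H={'green':.086,'yellow':.066,'blue':.076}
HUE={'green':(55,90),'yellow':(24,34),'blue':(105,125)}
def blob(c,k,near=None):
    h=cv2.cvtColor(c['pixels'],cv2.COLOR_RGB2HSV)
    m=cv2.inRange(h,(HUE[k][0],150,60),(HUE[k][1],255,255))
    n,l,s,ce=cv2.connectedComponentsWithStats(m)
    i=[i for i in range(1,n) if s[i,4]>20]
    return [(ce[j],s[j]) for j in i]
E
python3 - <<'E'
from h import *
t=shot('top');s=shot('scene')
for k in H:
    print(k,[(np.round(onplane(t,ce,H[k]),4).tolist(),a.tolist()) for ce,a in blob(t,k)])
    print('   scene',[(np.round(onplane(s,ce,H[k]-.003),4).tolist(),a.tolist()) for ce,a in blob(s,k)])
print(onplane(t,(383,215),.062))
E
```

```text
green [([0.433, 0.096, 0.086], [285, 214, 19, 18, 259])]
   scene [([0.438, 0.0954, 0.083], [329, 198, 13, 10, 99])]
yellow [([0.599, -0.0712, 0.066], [355, 132, 17, 19, 250])]
   scene [([0.6067, -0.0686, 0.063], [231, 219, 15, 16, 180])]
blue [([0.4608, -0.2113, 0.076], [430, 186, 17, 17, 211])]
   scene [([0.4662, -0.2145, 0.073], [219, 164, 13, 10, 98])]
[ 0.43207575 -0.09166764  0.062     ]
```

```bash
cat >> h.py <<'E'
from scipy.spatial.transform import Rotation as Ro
def rel(p):
    o=bot.get_obs();print('t',o['clock'],'pos',np.round(o['eef_pos'],4),'F',np.round(o['ft_force'],2),'w',o['grip_width'])
    print('cm',np.round(Ro.from_quat(o['tool_rot']).inv().apply(np.array(p)-o['eef_pos'])*100,2))
E
python3 -c "
from h import *
rel([.434,.096,.17])"
```

```text
t 0.2 pos [ 0.2036 -0.4562  0.2447] F [-0.65  0.62 -0.09] w 0.0856961202522468
cm [-41.03 -43.54   7.53]
```

Emit:
play_rows:
  motion:
    - {"fingers":1,"translation":[-2,-2,0]}
    - {"fingers":1,"translation":[-4.5,-4.8,0]}
    - {"fingers":1,"translation":[-7,-7.4,0]}
    - {"fingers":1,"translation":[-9.5,-10.1,0]}
    - {"fingers":1,"translation":[-12,-12.7,0]}
    - {"fingers":1,"translation":[-14.5,-15.4,0.5]}
    - {"fingers":1,"translation":[-17,-18,1]}
    - {"fingers":1,"translation":[-19.5,-20.7,1.5]}
    - {"fingers":1,"translation":[-22,-23.3,2]}
    - {"fingers":1,"translation":[-24.5,-26,2.5]}
    - {"fingers":1,"translation":[-27,-28.7,3]}
    - {"fingers":1,"translation":[-29.5,-31.3,3.5]}
    - {"fingers":1,"translation":[-32,-34,4]}
    - {"fingers":1,"translation":[-34.5,-36.6,4.5]}
    - {"fingers":1,"translation":[-37,-39.3,5.2]}
    - {"fingers":1,"translation":[-39,-41.4,6]}
    - {"fingers":1,"translation":[-40.5,-43,7]}
    - {"fingers":1,"translation":[-41,-43.5,7.5]}
    - {"fingers":1,"translation":[-41,-43.5,7.5]}
    - {"fingers":1,"translation":[-41,-43.5,7.5]}

```text
schema error: expected keys fingers, translation, roll
```

```bash
python3 - <<'E'
from h import *
rel([.434,.096,.12])
w=shot('wrist','w1.png')
for k in H: print(k,[(np.round(onplane(w,ce,H[k]),4).tolist(),a.tolist()) for ce,a in blob(w,k)])
E
```

```text
t 0.2 pos [ 0.2036 -0.4562  0.2447] F [-0.65  0.62 -0.09] w 0.0856961202522468
cm [-41.02 -43.54  12.53]
green []
yellow []
blue []
```

View pics/w1.png

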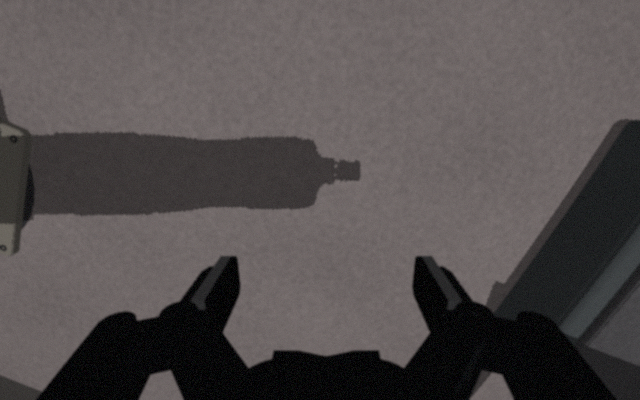

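The call was refused because the roll key was missing, so the arm did not move. The wrist view shows only the open fingers over bare table.

Emit:
play_rows:
  motion:
    - {"fingers":1,"roll":0,"translation":[-2,-2,0]}
    - {"fingers":1,"roll":0,"translation":[-4.5,-4.8,0]}
    - {"fingers":1,"roll":0,"translation":[-7,-7.4,0]}
    - {"fingers":1,"roll":0,"translation":[-9.5,-10.1,0]}
    - {"fingers":1,"roll":0,"translation":[-12,-12.7,0]}
    - {"fingers":1,"roll":0,"translation":[-14.5,-15.4,0.5]}
    - {"fingers":1,"roll":0,"translation":[-17,-18,1]}
    - {"fingers":1,"roll":0,"translation":[-19.5,-20.7,1.5]}
    - {"fingers":1,"roll":0,"translation":[-22,-23.3,2]}
    - {"fingers":1,"roll":0,"translation":[-24.5,-26,2.5]}
    - {"fingers":1,"roll":0,"translation":[-27,-28.7,3]}
    - {"fingers":1,"roll":0,"translation":[-29.5,-31.3,3.5]}
    - {"fingers":1,"roll":0,"translation":[-32,-34,4]}
    - {"fingers":1,"roll":0,"translation":[-34.5,-36.6,4.5]}
    - {"fingers":1,"roll":0,"translation":[-37,-39.3,5.2]}
    - {"fingers":1,"roll":0,"translation":[-39,-41.4,6]}
    - {"fingers":1,"roll":0,"translation":[-40.5,-43,7]}
    - {"fingers":1,"roll":0,"translation":[-41,-43.5,7.5]}
    - {"fingers":1,"roll":0,"translation":[-41,-43.5,7.5]}
    - {"fingers":1,"roll":0,"translation":[-41,-43.5,7.5]}

```text
clock: 1.92
eef_pos: [0.4332, 0.0947, 0.17]
tool_rot: [0.839, -0.544, -0.0, 0.001]
ft_force: [-0.3, 0.2, 0.1]
grip_width: -0.0001
```

```bash
python3 - <<'E'
from h import *
rel([.434,.096,.12])
w=shot('wrist','w2.png')
for k in H: print(k,[(np.round(onplane(w,ce,H[k]),4).tolist(),a.tolist()) for ce,a in blob(w,k)])
E
```

```text
t 1.9167 pos [0.4332 0.0947 0.17  ] F [-0.3   0.23  0.09] w -5.7593928973971e-05
cm [-0.09 -0.13  5.  ]
green []
yellow [([0.598, -0.0614, 0.066], [573, 72, 64, 51, 1097])]
blue [([0.4613, -0.2052, 0.076], [619, 288, 21, 33, 518])]
```

View pics/w2.png

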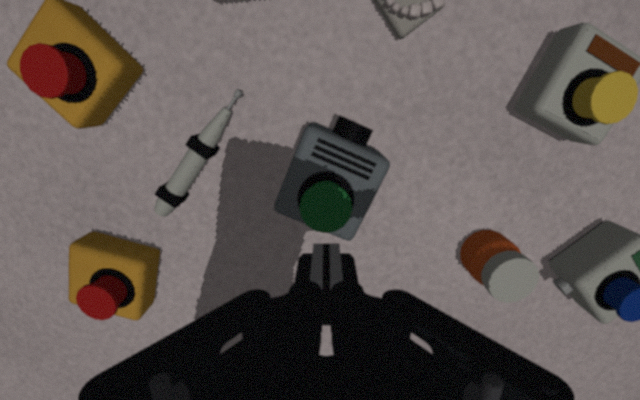

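The wrist view shows the shut fingers at (326,262) and the whole green head at about (326,205). I cast the cap centre onto its plane, with the mask loosened for the shadow.

```bash
python3 - <<'E'
from h import *
w=shot('wrist')
h=cv2.cvtColor(w['pixels'],cv2.COLOR_RGB2HSV)
m=cv2.inRange(h,(50,110,25),(90,255,255));n,l,s,ce=cv2.connectedComponentsWithStats(m)
i=1+s[1:,4].argmax();print(s[i],ce[i],h[205,326])
p=onplane(w,ce[i],.086);print(p)
r=onplane(w,ce[i]+[s[i,2]/2,0],.086);print('radius',np.linalg.norm(r-p))
rel([p[0],p[1],.11])
E
```

```text
[ 299  181   53   51 2015] [324.74292804 205.94937965] [ 65 119  47]
[0.43846635 0.09765468 0.086     ]
radius 0.01969159009349412
t 2.0167 pos [0.4336 0.0941 0.1707] F [ 0.21 -0.02 -0.52] w -0.0001327553772654126
cm [-0.13 -0.59  6.07]
```

Emit:
play_rows:
  motion:
    - {"fingers":1,"roll":0,"translation":[-0.1,-0.5,2]}
    - {"fingers":1,"roll":0,"translation":[-0.1,-0.5,4]}
    - {"fingers":1,"roll":0,"translation":[-0.1,-0.5,5.5]}
    - {"fingers":1,"roll":0,"translation":[-0.1,-0.5,6.3]}
    - {"fingers":1,"roll":0,"translation":[-0.1,-0.5,6.8]}
    - {"fingers":1,"roll":0,"translation":[-0.1,-0.5,7.1]}
    - {"fingers":1,"roll":0,"translation":[-0.1,-0.5,7.4]}
    - {"fingers":1,"roll":0,"translation":[-0.1,-0.5,7.6]}
    - {"fingers":1,"roll":0,"translation":[-0.1,-0.5,7.8]}
    - {"fingers":1,"roll":0,"translation":[-0.1,-0.5,8.0]}
    - {"fingers":1,"roll":0,"translation":[-0.1,-0.5,8.0]}
    - {"fingers":1,"roll":0,"translation":[-0.1,-0.5,8.0]}

```text
clock: 3.02
eef_pos: [0.4385, 0.0979, 0.0906]
tool_rot: [0.839, -0.544, 0.001, -0.0]
ft_force: [-1.0, -2.3, 3.6]
grip_width: -0.0002
```

Emit:
play_rows:
  motion:
    - {"fingers":1,"roll":0,"translation":[0,0,0.2]}
    - {"fingers":1,"roll":0,"translation":[0,0,0.4]}
    - {"fingers":1,"roll":0,"translation":[0,0,0.55]}
    - {"fingers":1,"roll":0,"translation":[0,0,0.55]}
    - {"fingers":1,"roll":0,"translation":[0,0,0.55]}

```text
clock: 3.43
eef_pos: [0.4386, 0.0981, 0.0851]
tool_rot: [0.839, -0.544, 0.001, -0.0]
ft_force: [-1.8, -2.4, 6.8]
grip_width: -0.0002
```

Emit:
play_rows:
  motion:
    - {"fingers":1,"roll":0,"translation":[0,0,0.1]}
    - {"fingers":1,"roll":0,"translation":[0,0,0.1]}
    - {"fingers":1,"roll":0,"translation":[0,0,0.1]}

```text
clock: 3.68
eef_pos: [0.4386, 0.0981, 0.0844]
tool_rot: [0.839, -0.544, 0.001, -0.0]
ft_force: [-2.0, -2.3, 9.8]
grip_width: -0.0005
```

Emit:
play_rows:
  motion:
    - {"fingers":1,"roll":0,"translation":[0,0,-0.5]}
    - {"fingers":1,"roll":0,"translation":[0,0,-2]}
    - {"fingers":1,"roll":0,"translation":[0,0,-5]}
    - {"fingers":1,"roll":0,"translation":[0,0,-8]}
    - {"fingers":1,"roll":0,"translation":[0,0,-9]}
    - {"fingers":1,"roll":0,"translation":[0,0,-9]}

```text
clock: 4.18
eef_pos: [0.4404, 0.0993, 0.1764]
tool_rot: [0.839, -0.544, 0.002, -0.003]
ft_force: [0.6, 1.2, 0.8]
grip_width: -0.0002
```

```bash
python3 - <<'E'
from h import *
w=shot('wrist')
h=cv2.cvtColor(w['pixels'],cv2.COLOR_RGB2HSV)
m=cv2.inRange(h,(50,110,25),(90,255,255));n,l,s,ce=cv2.connectedComponentsWithStats(m)
i=1+s[1:,4].argmax();p=onplane(w,ce[i],.074);print(s[i],p)
t=shot('top');print([onplane(t,ce,.074) for ce,a in blob(t,'green')])
s=shot('scene','s2.png')
a=cv2.resize(s['pixels'][150:260,190:390],None,fx=4,fy=4,interpolation=cv2.INTER_CUBIC);cv2.imwrite('pics/s2c.png',a[:,:,::-1])
rel([.601,-.069,.17])
E
```

```text
[ 303  188   49   46 1724] [0.43774695 0.09741211 0.074     ]
[]
t 4.3333 pos [0.4373 0.0982 0.1725] F [ 0.24 -0.03  0.01] w -0.00014790963983406016
cm [21.95 -8.12  0.22]
```

View pics/s2c.png

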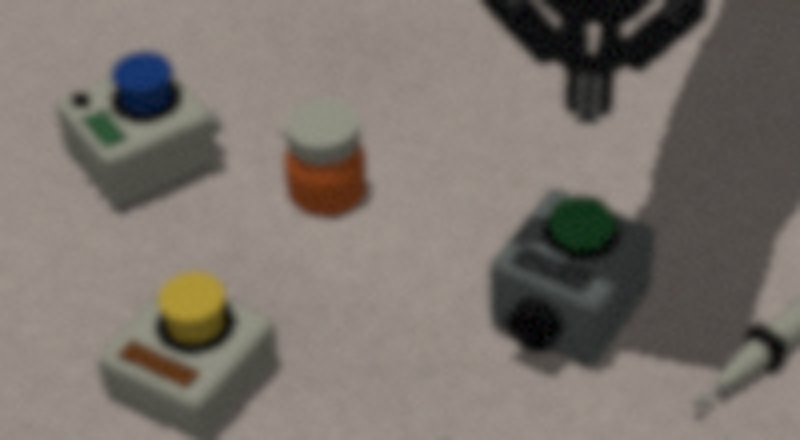

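The crop shows the green head sunk flush at (582,225), with yellow (193,305) and blue (143,82) still standing out. The force peaked at 9.8 N and the green cap's position is unchanged. I go on to yellow.

Emit:
play_rows:
  motion:
    - {"fingers":1,"roll":0,"translation":[2,-0.7,0]}
    - {"fingers":1,"roll":0,"translation":[5,-1.8,0]}
    - {"fingers":1,"roll":0,"translation":[8,-3,0]}
    - {"fingers":1,"roll":0,"translation":[11,-4,0]}
    - {"fingers":1,"roll":0,"translation":[14,-5.2,0]}
    - {"fingers":1,"roll":0,"translation":[17,-6.3,0]}
    - {"fingers":1,"roll":0,"translation":[20,-7.5,0]}
    - {"fingers":1,"roll":0,"translation":[21.5,-8,0.2]}
    - {"fingers":1,"roll":0,"translation":[22,-8.2,0.2]}
    - {"fingers":1,"roll":0,"translation":[22,-8.2,0.2]}
    - {"fingers":1,"roll":0,"translation":[22,-8.2,0.2]}

```text
clock: 5.25
eef_pos: [0.6013, -0.0688, 0.1701]
tool_rot: [0.839, -0.544, -0.002, 0.001]
ft_force: [-0.5, 0.3, -0.4]
grip_width: -0.0003
```

```bash
cat >> h.py <<'E'
def wr(k,lo):
    w=shot('wrist','w_%s.png'%k);h=cv2.cvtColor(w['pixels'],cv2.COLOR_RGB2HSV)
    m=cv2.inRange(h,(HUE[k][0]-3,lo,25),(HUE[k][1]+3,255,255));n,l,s,ce=cv2.connectedComponentsWithStats(m)
    i=1+s[1:,4].argmax();p=onplane(w,ce[i],H[k]);r=onplane(w,ce[i]+[s[i,2]/2,0],H[k])
    print(s[i],ce[i],p,'radius',np.linalg.norm(r-p));rel([p[0],p[1],H[k]+.014])
E
python3 -c "
from h import *
wr('yellow',110)"
```

```text
[ 306  178   49   48 1797] [330.11407902 202.065665  ] [ 0.6045781  -0.07054624  0.066     ] radius 0.0198106179904214
t 5.3 pos [ 0.6013 -0.0684  0.1708] F [-0.07  0.57  0.39] w 8.64481407120144e-06
cm [ 0.35 -0.23  9.07]
```

View pics/w_yellow.png

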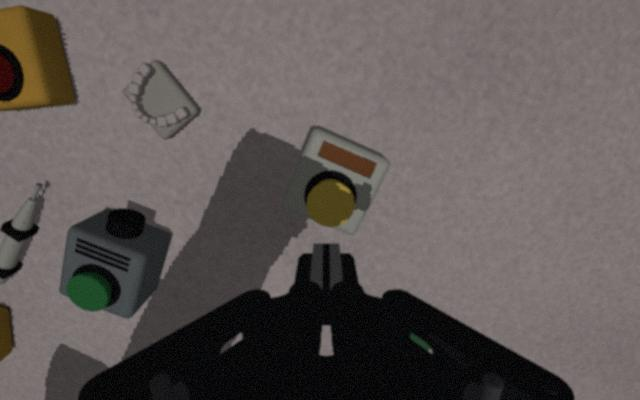

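The yellow head is clear at (330,202), and its measured radius of 19.8 mm matches the expected 20. I press it.

Emit:
play_rows:
  motion:
    - {"fingers":1,"roll":0,"translation":[0.3,-0.2,2]}
    - {"fingers":1,"roll":0,"translation":[0.3,-0.2,4.5]}
    - {"fingers":1,"roll":0,"translation":[0.3,-0.2,7]}
    - {"fingers":1,"roll":0,"translation":[0.3,-0.2,8.2]}
    - {"fingers":1,"roll":0,"translation":[0.3,-0.2,8.7]}
    - {"fingers":1,"roll":0,"translation":[0.3,-0.2,9.0]}
    - {"fingers":1,"roll":0,"translation":[0.3,-0.2,9.3]}
    - {"fingers":1,"roll":0,"translation":[0.3,-0.2,9.6]}
    - {"fingers":1,"roll":0,"translation":[0.3,-0.2,9.9]}
    - {"fingers":1,"roll":0,"translation":[0.3,-0.2,10.1]}
    - {"fingers":1,"roll":0,"translation":[0.3,-0.2,10.3]}
    - {"fingers":1,"roll":0,"translation":[0.3,-0.2,10.3]}
    - {"fingers":1,"roll":0,"translation":[0.3,-0.2,10.3]}

```text
clock: 6.38
eef_pos: [0.6062, -0.0709, 0.0693]
tool_rot: [0.839, -0.544, 0.0, -0.001]
ft_force: [-1.3, 3.3, 3.4]
grip_width: 0.0
```

Emit:
play_rows:
  motion:
    - {"fingers":1,"roll":0,"translation":[0,0,0.15]}
    - {"fingers":1,"roll":0,"translation":[0,0,0.3]}
    - {"fingers":1,"roll":0,"translation":[0,0,0.4]}
    - {"fingers":1,"roll":0,"translation":[0,0,0.4]}
    - {"fingers":1,"roll":0,"translation":[0,0,0.4]}

```text
clock: 6.8
eef_pos: [0.6063, -0.071, 0.0654]
tool_rot: [0.839, -0.544, 0.0, -0.001]
ft_force: [-1.3, 3.1, 6.3]
grip_width: -0.0
```

Emit:
play_rows:
  motion:
    - {"fingers":1,"roll":0,"translation":[0,0,0.1]}
    - {"fingers":1,"roll":0,"translation":[0,0,0.15]}
    - {"fingers":1,"roll":0,"translation":[0,0,0.15]}

```text
clock: 7.05
eef_pos: [0.6063, -0.0711, 0.0643]
tool_rot: [0.839, -0.544, 0.001, -0.001]
ft_force: [-1.7, 4.2, 9.1]
grip_width: 0.0004
```

Emit:
play_rows:
  motion:
    - {"fingers":1,"roll":0,"translation":[0,0,-0.5]}
    - {"fingers":1,"roll":0,"translation":[0,0,-2]}
    - {"fingers":1,"roll":0,"translation":[0,0,-5]}
    - {"fingers":1,"roll":0,"translation":[0,0,-8]}
    - {"fingers":1,"roll":0,"translation":[0,0,-10.5]}
    - {"fingers":1,"roll":0,"translation":[0,0,-10.5]}

```text
clock: 7.55
eef_pos: [0.6089, -0.0728, 0.1739]
tool_rot: [0.839, -0.545, 0.005, -0.001]
ft_force: [1.0, -0.0, 0.3]
grip_width: 0.0001
```

```bash
python3 - <<'E'
from h import *
H['yellow']=.054
wr('yellow',110)
s=shot('scene')
a=cv2.resize(s['pixels'][150:260,190:390],None,fx=4,fy=4,interpolation=cv2.INTER_CUBIC);cv2.imwrite('pics/s3c.png',a[:,:,::-1])
rel([.466,-.212,.17])
E
```

```text
[ 298  182   47   45 1596] [320.8433584  204.18859649] [ 0.60401443 -0.07095739  0.054     ] radius 0.02033520116300043
t 7.6 pos [ 0.6078 -0.0727  0.1712] F [-0.2   0.64  0.13] w 0.0003164403861529378
cm [-0.36  0.33 10.32]
t 7.65 pos [ 0.6064 -0.0723  0.169 ] F [ 1.39  0.08 -0.37] w 8.495831741044939e-05
cm [ 7.05 18.51 -0.11]
```

View pics/s3c.png

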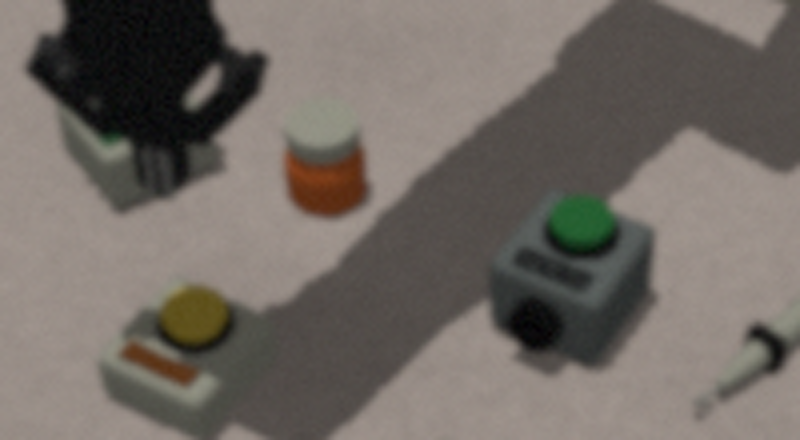

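The yellow head (195,317) and the green head (582,222) are both sunk and the boxes have not moved. I go on to blue.

Emit:
play_rows:
  motion:
    - {"fingers":1,"roll":0,"translation":[0.7,2,0]}
    - {"fingers":1,"roll":0,"translation":[1.8,5,0]}
    - {"fingers":1,"roll":0,"translation":[3,8,0]}
    - {"fingers":1,"roll":0,"translation":[4.2,11,0]}
    - {"fingers":1,"roll":0,"translation":[5.4,14,0]}
    - {"fingers":1,"roll":0,"translation":[6.5,17,0]}
    - {"fingers":1,"roll":0,"translation":[7,18.2,0]}
    - {"fingers":1,"roll":0,"translation":[7,18.5,0]}
    - {"fingers":1,"roll":0,"translation":[7,18.5,0]}
    - {"fingers":1,"roll":0,"translation":[7,18.5,0]}

```text
clock: 8.48
eef_pos: [0.4657, -0.2102, 0.1677]
tool_rot: [0.839, -0.544, -0.0, -0.0]
ft_force: [0.0, 0.2, -0.2]
grip_width: 0.0002
```

```bash
python3 -c "
from h import *
wr('blue',110)"
```

```text
[ 305  185   51   50 1898] [329.84457323 209.65384615] [ 0.4673674  -0.21250632  0.076     ] radius 0.019678557828182442
t 8.5333 pos [ 0.4661 -0.2099  0.1678] F [-0.07  1.1  -0.35] w -7.52233348439425e-07
cm [ 0.29 -0.01  7.78]
```

View pics/w_blue.png

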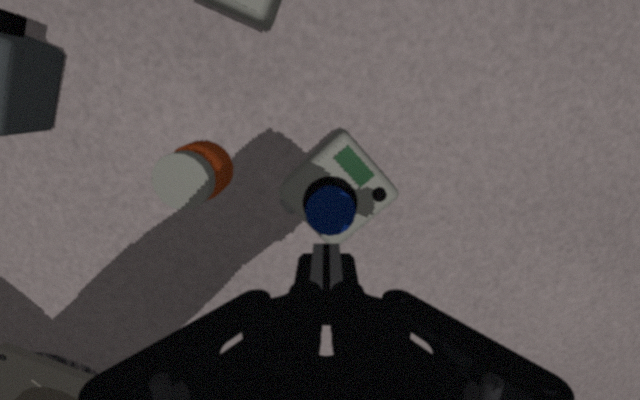

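The blue head is clear at (330,208), and the jar at (190,175) is well off the fingers. I press it.

Emit:
play_rows:
  motion:
    - {"fingers":1,"roll":0,"translation":[0.25,0,2]}
    - {"fingers":1,"roll":0,"translation":[0.25,0,4]}
    - {"fingers":1,"roll":0,"translation":[0.25,0,6]}
    - {"fingers":1,"roll":0,"translation":[0.25,0,7]}
    - {"fingers":1,"roll":0,"translation":[0.25,0,7.5]}
    - {"fingers":1,"roll":0,"translation":[0.25,0,7.8]}
    - {"fingers":1,"roll":0,"translation":[0.25,0,8.1]}
    - {"fingers":1,"roll":0,"translation":[0.25,0,8.4]}
    - {"fingers":1,"roll":0,"translation":[0.25,0,8.7]}
    - {"fingers":1,"roll":0,"translation":[0.25,0,8.9]}
    - {"fingers":1,"roll":0,"translation":[0.25,0,9]}
    - {"fingers":1,"roll":0,"translation":[0.25,0,9]}
    - {"fingers":1,"roll":0,"translation":[0.25,0,9]}

```text
clock: 9.62
eef_pos: [0.4669, -0.2129, 0.0788]
tool_rot: [0.839, -0.544, 0.001, -0.0]
ft_force: [0.4, 2.9, 4.4]
grip_width: -0.0001
```

Target is about 0.0744.

Emit:
play_rows:
  motion:
    - {"fingers":1,"roll":0,"translation":[0,0,0.15]}
    - {"fingers":1,"roll":0,"translation":[0,0,0.3]}
    - {"fingers":1,"roll":0,"translation":[0,0,0.4]}
    - {"fingers":1,"roll":0,"translation":[0,0,0.4]}
    - {"fingers":1,"roll":0,"translation":[0,0,0.4]}

```text
clock: 10.03
eef_pos: [0.467, -0.213, 0.0749]
tool_rot: [0.839, -0.544, 0.001, -0.0]
ft_force: [0.4, 4.1, 8.0]
grip_width: 0.0002
```

Emit:
play_rows:
  motion:
    - {"fingers":1,"roll":0,"translation":[0,0,0.05]}
    - {"fingers":1,"roll":0,"translation":[0,0,0.05]}
    - {"fingers":1,"roll":0,"translation":[0,0,0.05]}

```text
clock: 10.28
eef_pos: [0.4669, -0.213, 0.0746]
tool_rot: [0.839, -0.544, 0.001, -0.0]
ft_force: [-0.4, 3.9, 7.9]
grip_width: 0.0001
```

Emit:
play_rows:
  motion:
    - {"fingers":1,"roll":0,"translation":[0,0,-0.5]}
    - {"fingers":1,"roll":0,"translation":[0,0,-2]}
    - {"fingers":1,"roll":0,"translation":[0,0,-5]}
    - {"fingers":1,"roll":0,"translation":[0,0,-8]}
    - {"fingers":1,"roll":0,"translation":[0,0,-11]}
    - {"fingers":1,"roll":0,"translation":[2,3,-14]}
    - {"fingers":1,"roll":0,"translation":[4,6,-15]}
    - {"fingers":1,"roll":0,"translation":[7,8,-15]}
    - {"fingers":1,"roll":0,"translation":[10,10,-15]}
    - {"fingers":1,"roll":0,"translation":[13,10,-15]}
    - {"fingers":1,"roll":0,"translation":[15,10,-15]}
    - {"fingers":1,"roll":0,"translation":[15,10,-15]}
    - {"fingers":1,"roll":0,"translation":[15,10,-15]}

```text
clock: 11.37
eef_pos: [0.4352, -0.392, 0.2223]
tool_rot: [0.838, -0.545, -0.001, 0.001]
ft_force: [-0.3, 1.0, 0.6]
grip_width: -0.0001
```

```bash
python3 - <<'E'
from h import *
H.update(green=.074,yellow=.054,blue=.064)
t=shot('top');s=shot('scene')
for k in H: print(k,[np.round(onplane(t,ce,H[k]),4).tolist() for ce,a in blob(t,k)],[np.round(onplane(s,ce,H[k]-.001),4).tolist() for ce,a in blob(s,k)])
a=cv2.resize(s['pixels'][140:310,190:450],None,fx=3,fy=3,interpolation=cv2.INTER_CUBIC);cv2.imwrite('pics/s4c.png',a[:,:,::-1])
rel([0,0,0])
E
```

```text
green [[0.4339, 0.096, 0.074]] [[0.4393, 0.0958, 0.073]]
yellow [[0.5992, -0.0716, 0.054]] [[0.6045, -0.071, 0.053]]
blue [[0.4616, -0.2121, 0.064]] [[0.4668, -0.2139, 0.063]]
t 11.4667 pos [ 0.4353 -0.3903  0.223 ] F [-0.15  0.57 -0.59] w -2.822470956823105e-06
cm [-53.35  23.82  22.42]
```

View pics/s4c.png

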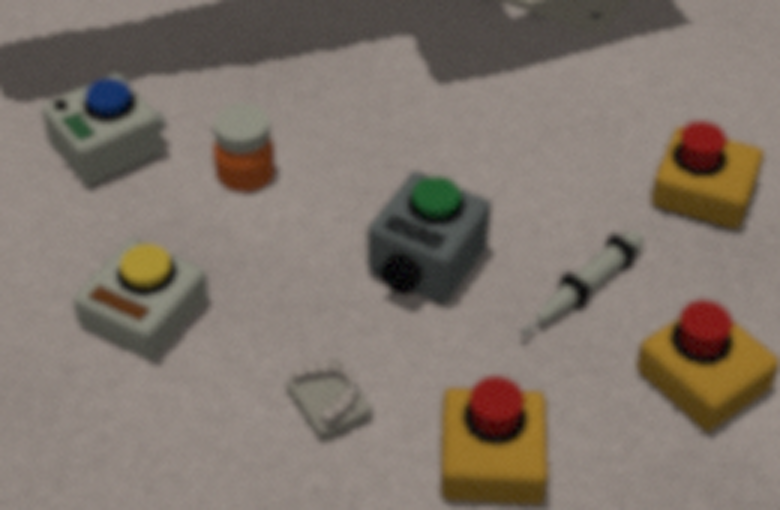

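The last crop shows blue (110,97), yellow (147,265) and green (437,199) all sunk. The red caps are still out and everything else is in place, so I hand the job in.

```bash
python3 -c "
from workcell import bot
print(bot.job_done())"
```

```text
the job is handed in; nothing more can be done
None
```

I pressed the green, yellow and blue caps in that order with the shut fingertips, then drew the hand clear and handed the job in at about 11.5 s. No verdict was reported.

- **Force:** the highest upward readings were 9.8 N on green, 9.1 N on yellow and about 8 N on blue, against the 25 N limit. These are from the end of each move, not continuous. There was also up to about 4.5 N of sideways force, but no box shifted noticeably.
- **Caps:** the last scene picture shows all three heads sunk and every red cap still out.
- **Positions:** the cap centres repeat within about 2.5 mm of where they started. The jar, plaster model and handpiece look undisturbed; I checked them only by eye.
- **Disagreements:** the top and scene cameras differed by about 5 mm in x throughout, so I aimed by the wrist camera, which agreed with the scene view to about 3 mm. One move call was refused because I left out the roll key; it moved nothing.

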